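# Put the garnet jars away in the bench drawer

## Robot

A 6-joint arm with a two-finger parallel gripper is mounted at the origin on the work surface. World frame = base frame: x ahead of the robot, y to its left, z up, the work surface at z = 0. Lengths are in m, angles in rad, forces in N, time in s.
With the tool pointing down it reaches from about 0.35 to 0.725 m from the base axis. Payload 4.3 kg.
Tool frame: the origin (TCP) lies midway between the tips of the shut fingers; the grasp point (between the pads) lies env.pinch_z behind it (env.pinch_z is the distance from the TCP to the grasp point, in m); z points along the fingers, y is the direction in which the jaws open and shut (so a half turn about z gives the same grasp; the last joint's range is limited). The gripper opens to 85 mm and grips with 20 to 120 N. Pads are 22 mm wide; open, the fingers measure 114 mm over their backs; the gripper's body (76 mm by 85 mm) begins 54 mm behind the grasp point. The pads swing forward as they close: fully open they stand 13 mm farther back than shut.
Start: joints at [-0.11, 0.377, 0.081, 1.274, 0, 1.46], TCP at [0.575, 0, 0.231] pointing down, gripper open.
Joint ranges: [-2.72, 2.72], [-0.84, 1.66], [-1.02, 1.22], [-1.77, 2.12], [-1.37, 1.28], [-3.14, 3.14]. Speed limits (rad/s): [2.57, 2.57, 3.14, 3.14, 3.14, 3.14].

## Interface

Orientations are given as a unit quaternion [w, x, y, z].
In Python, from cell import env, hand, snapshot, search_frame, silhouettes, pinpoint gives the robot as it stands. Calls block until the motion is done:
- env.movep(position, orientation): joint-space move of the TCP to a pose.
- env.move_linear(position, frame=None, rate=0.15): straight line of the TCP; frame=None keeps the orientation; rate is the mean speed in m/s.
- env.move_joints(angles): joint-space move.
- hand.set_gripper(opening): finger opening in m; the grip force is fixed at half the most; returns when the fingers have stopped.
- env.pause(seconds).
- env.ik(position, orientation): joint angles nearest the present ones, or None.
- env.state(): the state.
- snapshot(name): name is "scene" or "side" or "wrist"; returns a dict with "frame" (400x640x3 uint8, red, green, blue), "depth" (400x640 float32, m along the optical axis (not along the pixel's ray), 0 where there is no reading), "fx", "fy", "cx", "cy" (pixels), "R" (3x3) and "t" (3): a world point X has camera coordinates R X + t. Camera axes: x right, y down, z forward; pixel columns grow to the right and rows downward; lengths in m; the calibration is good to about 2 mm. A picture is of the moment at which its call begins.
A pose or a line that the arm cannot do raises env.IKError and nothing moves.
- env.job_done(): hands the job in, once; it reports no verdict.
Trained networks look in a picture, given as the dict that the camera call returned (one of the last four; its "shot" number tells which), for a name from the list of things; names that differ only in an ending like _2 or _b are one class to them, and where a whole thing is asked for, a point or a joint stands for the part that bears it (a point fixed in the world has none). Each returns a list of dicts, best first, with "conf" (0 to 1); they miss things now and then, are a little off and sometimes report something else, mostly with a low value. They report only what shows in the picture. A call takes as long as a camera call. They do not tell look-alikes from the thing itself.
- search_frame(query, picture): "box" ([left, top, right, bottom] in pixels, round what is visible of it).
- silhouettes(query, picture): "pixels" (400x640 bool, what is visible of it) and "box" ([left, top, right, bottom] in pixels, round what is visible of it).
- pinpoint(query, picture): "xy" ([column, row] in pixels: a listed point, or the origin of a listed thing).
The state is a dict: "clock": time; "joints": joint angles; "qvel": joint speeds; "tau": joint torques, N m; "ee_pos": TCP position; "tool_rot": TCP orientation; "contact_force": force on the tool from outside, world axes, zero at the start; "wrist_torque": the same for the moment, N m; "finger_gap": finger opening in m.
Only numpy, scipy, OpenCV 4.12 (cv2) and the standard library are available. Lean on these libraries where they do the work, as an engineer would, in place of code of your own. Each camera call takes 0.05 s, during which the arm holds its last target.

## Task

Put the garnets away for the night: pull the cabinet's upper drawer out to its stop, then turn the revolving stone tray to bring every red-lidded jar round to the opening in its dust cover, take it out there and stand it upright in that drawer, and when they are all in push the drawer fully shut. The blue and the green jar stay standing in the tray, with the blue one left facing the opening, ready for the morning; leave the lower drawer shut, and the other things on the bench where they are.

Things in the scene. Friction and masses are not known exactly. Their poses are not given: they have to be found in the camera images.
- red_jar1: Stone jar: upright cylinder 40 mm in diameter, 40 mm high, 35 to 65 g, clear with garnets inside and a red lid (the top 13 mm). Stands in a pocket of the revolving tray; there are 3 to 5 red jars, any of them may be absent. Origin: centre of its underside, z up.
- red_jar2: Stone jar: upright cylinder 40 mm in diameter, 40 mm high, 35 to 65 g, clear with garnets inside and a red lid (the top 13 mm). Stands in a pocket of the revolving tray; there are 3 to 5 red jars, any of them may be absent. Origin: centre of its underside, z up.
- red_jar3: Stone jar: upright cylinder 40 mm in diameter, 40 mm high, 35 to 65 g, clear with garnets inside and a red lid (the top 13 mm). Stands in a pocket of the revolving tray; there are 3 to 5 red jars, any of them may be absent. Origin: centre of its underside, z up.
- red_jar4: Stone jar: upright cylinder 40 mm in diameter, 40 mm high, 35 to 65 g, clear with garnets inside and a red lid (the top 13 mm). Stands in a pocket of the revolving tray; there are 3 to 5 red jars, any of them may be absent. Origin: centre of its underside, z up.
- red_jar5: Stone jar: upright cylinder 40 mm in diameter, 40 mm high, 35 to 65 g, clear with garnets inside and a red lid (the top 13 mm). Stands in a pocket of the revolving tray; there are 3 to 5 red jars, any of them may be absent. Origin: centre of its underside, z up.
- blue_jar: Stone jar like the red ones (40 mm diameter, 40 mm high) but with a blue lid; it stays in the tray, facing the opening at the end. Origin: centre of its underside, z up.
- green_jar: Stone jar like the red ones (40 mm diameter, 40 mm high) but with a green lid; it stays in the tray. Origin: centre of its underside, z up.
- turntable (a joint): How far the turntable has been turned from where it stood at the start, rad, counter-clockwise from above positive; endless either way, 0.06 Nm friction, stays where it is left.
- pockets (a point): Centre of the turntable at pocket floor level, turning with it. Black disc, radius 147 mm, floor 24 mm above the bench, with a 10 mm high rim, a wooden hub of radius 80 mm (10 mm high) and seven radial dividers (4 mm thick, 9 mm high), which make seven equal pockets and carry the jars round; they lie along this point's x axis and every 360/7 degrees from it.
- tray_axis (a point): Point on the axis of the revolving stone tray, at pocket floor level; fixed. Its -x axis points out through the middle of the opening in the tray's fixed clear dust cover, roughly at the robot. Foot: 320 mm round, 13 mm high. Cover: flat ring 75 to 79 mm above the bench, radius 30 to 157 mm, with a skirt at its outer edge down to 36 mm above the bench, held by brass pillars.
- tray_opening (a point): Where the centre of a jar's underside stands when its pocket faces the opening squarely: 111 mm from the axis, on the pocket floor. The opening is a sector of the cover 80 degrees wide (40 either side of the tray's -x), open above and in front; jars can be taken only through it.
- knob (a point): Centre of the top face of the turntable's knob, a knurled aluminium cylinder 36 mm in diameter and 36 mm high on the axis (84 to 120 mm above the bench), above the dust cover; it is fast to the turntable, so turning it turns the pockets.
- cabinet: Fixed wooden two-drawer bench cabinet, 220 mm deep (x), 330 mm wide (y), 150 mm high. Origin: centre of its underside; its -x axis points out of its front towards the robot. The drawers slide out along -x.
- cabinet_drawer0 (a joint): Travel of the upper drawer, m: 0 shut, 0.1496 fully out at its stop. About 1 N of friction; it stays where it is left.
- cabinet_drawer1 (a joint): Travel of the lower drawer, m: 0 shut. It stays shut.
- cabinet_drawer0_handle (a point): Middle of the upper drawer's handle: a level brass bar along the drawer's y, 120 mm long, about 10 mm thick, 35 mm in front of the drawer's face and 38 mm below the cabinet's top; moves with the drawer.
- drawer_floor (a point): Centre of the upper drawer's inner floor; moves with the drawer, axes as the cabinet's. Inside it is 175 mm in x, 288 mm in y; the walls rise 43 mm above the floor (the front panel about 53 mm). Fully out, the part from x = -87 to about +55 mm lies clear in front of the cabinet.
- dish: White porcelain bowl, 84 mm across, 30 mm high; bystander.
- pliers: Pliers with black handles, 135 mm long, lying on the bench; bystander.
- file: File with a wooden handle, 215 mm long, lying on the bench; bystander.
- hammer: Hammer, 240 mm long, lying on the bench; bystander.
- bench_block: Square steel bench block on a rubber base, 65 mm, 34 mm high; bystander.
- wire_spool: Brass wire spool, 52 mm in diameter, 34 mm high; bystander.
- ring_box: Small blue ring box, 55 mm square, 34 mm high, on top of the cabinet; bystander.
There are look-alikes about, which are no part of the job. Leave any orange look-alike of the green_jar alone.

How it is judged:
On the way, in this order (a step that is already met when the one before it is completed fails the run):
1. the upper drawer is pulled out to its stop (value of joint cabinet_drawer0 above 0.143 m), for 0.2 s.
2. every red jar stands upright in the upper drawer, which is still open (x of red_jar1 in the frame of drawer_floor between -0.087 and 0.087 m and y of red_jar1 in the frame of drawer_floor between -0.144 and 0.144 m and z of red_jar1 in the frame of drawer_floor between -0.005 and 0.006 m and angle between each of red_jar1, red_jar2, red_jar3, red_jar4, red_jar5's own z axis and vertical below 0.15 rad and x of red_jar2 in the frame of drawer_floor between -0.087 and 0.087 m and y of red_jar2 in the frame of drawer_floor between -0.144 and 0.144 m and z of red_jar2 in the frame of drawer_floor between -0.005 and 0.006 m and x of red_jar3 in the frame of drawer_floor between -0.087 and 0.087 m and y of red_jar3 in the frame of drawer_floor between -0.144 and 0.144 m and z of red_jar3 in the frame of drawer_floor between -0.005 and 0.006 m and x of red_jar4 in the frame of drawer_floor between -0.087 and 0.087 m and y of red_jar4 in the frame of drawer_floor between -0.144 and 0.144 m and z of red_jar4 in the frame of drawer_floor between -0.005 and 0.006 m and x of red_jar5 in the frame of drawer_floor between -0.087 and 0.087 m and y of red_jar5 in the frame of drawer_floor between -0.144 and 0.144 m and z of red_jar5 in the frame of drawer_floor between -0.005 and 0.006 m and value of joint cabinet_drawer0 above 0.08 m), for 0.2 s.
3. the upper drawer is pushed fully shut (value of joint cabinet_drawer0 below 0.006 m), for 0.2 s.
At the end, for the whole second after the job is handed in: Every red jar present stands at rest on the upper drawer's floor (within 6 mm, upright within 0.15 rad); that drawer is shut to 6 mm, the lower one to 10 mm; the blue and green jars stand in the tray, the blue one facing the opening (underside centre within 35 mm of tray_opening, level distance) (x of red_jar1 in the frame of drawer_floor between -0.087 and 0.087 m and y of red_jar1 in the frame of drawer_floor between -0.144 and 0.144 m and z of red_jar1 in the frame of drawer_floor between -0.005 and 0.006 m and angle between each of red_jar1, red_jar2, red_jar3, red_jar4, red_jar5's own z axis and vertical below 0.15 rad and x of red_jar2 in the frame of drawer_floor between -0.087 and 0.087 m and y of red_jar2 in the frame of drawer_floor between -0.144 and 0.144 m and z of red_jar2 in the frame of drawer_floor between -0.005 and 0.006 m and x of red_jar3 in the frame of drawer_floor between -0.087 and 0.087 m and y of red_jar3 in the frame of drawer_floor between -0.144 and 0.144 m and z of red_jar3 in the frame of drawer_floor between -0.005 and 0.006 m and x of red_jar4 in the frame of drawer_floor between -0.087 and 0.087 m and y of red_jar4 in the frame of drawer_floor between -0.144 and 0.144 m and z of red_jar4 in the frame of drawer_floor between -0.005 and 0.006 m and x of red_jar5 in the frame of drawer_floor between -0.087 and 0.087 m and y of red_jar5 in the frame of drawer_floor between -0.144 and 0.144 m and z of red_jar5 in the frame of drawer_floor between -0.005 and 0.006 m and linear speed of each of red_jar1, red_jar2, red_jar3, red_jar4, red_jar5 below 0.02 m/s and horizontal distance between each of blue_jar, green_jar and tray_axis below 0.135 m and z of each of blue_jar, green_jar in the frame of tray_axis below 0.012 m and angle between each of blue_jar, green_jar's own z axis and vertical below 0.3 rad and value of joint cabinet_drawer0 below 0.006 m and value of joint cabinet_drawer1 below 0.01 m and horizontal distance between blue_jar and tray_opening below 0.035 m); the robot touches nothing.
It fails at once if the blue or the green jar is taken out of the tray or tipped over (horizontal distance between any of blue_jar, green_jar and tray_axis above 0.14 m or z of any of blue_jar, green_jar in the frame of tray_axis above 0.035 m or angle between any of blue_jar, green_jar's own z axis and vertical above 0.7 rad).
It fails at once if the lower drawer is opened more than 30 mm (value of joint cabinet_drawer1 above 0.03 m).
It fails at once if a bystander on the bench or on the cabinet is moved more than 50 mm (distance of any of dish, pliers, file, hammer, bench_block, wire_spool, ring_box from where it was at the start of the episode above 0.05 m).
Of red_jar1, red_jar2, red_jar3, red_jar4, red_jar5 only 3 to 5 are there at a start; the rules pass over those that are not, and their reading is None.
At some moment in a run one of red_jar1, red_jar2, red_jar3, red_jar4, red_jar5 may be knocked a few centimetres aside while the robot is not near it.
It also fails if it takes over 210 s, if anything falls off the work surface, if the arm or the gripper's body presses on something with over 40 N, if the wrist force passes 120 N, or if a joint passes its speed limit or range.

## Working session

There is one attempt and no reset: what is moved stays moved. The work goes in short steps, each a Python script; the robot and the scene stay as the last script left them, time stands still between calls to the robot, and variables do not carry over. Pictures are saved under pics/ and viewed, and the job is handed in when it is done.

```bash
ls; mkdir -p pics; cat > h.py <<'E'
from cell import env, hand, snapshot, search_frame, silhouettes, pinpoint
import numpy as np, cv2
def save(p,n,crop=None,s=1):
    f=p["frame"]
    if crop: f=f[crop[1]:crop[3],crop[0]:crop[2]]
    f=cv2.resize(f,None,fx=s,fy=s,interpolation=cv2.INTER_CUBIC)
    cv2.imwrite("pics/"+n+".png",cv2.cvtColor(f,cv2.COLOR_RGB2BGR))
def w(p,u,v,d=None):
    d=p["depth"][int(round(v)),int(round(u))] if d is None else d
    c=np.array([(u-p["cx"])/p["fx"]*d,(v-p["cy"])/p["fy"]*d,d])
    return p["R"].T@(c-p["t"])
def wz(p,u,v,z):
    r=p["R"].T@np.array([(u-p["cx"])/p["fx"],(v-p["cy"])/p["fy"],1]); o=-p["R"].T@p["t"]
    return o+r*(z-o[2])/r[2]
def px(p,X):
    c=p["R"]@np.asarray(X)+p["t"]; return np.array([p["fx"]*c[0]/c[2]+p["cx"],p["fy"]*c[1]/c[2]+p["cy"]])
E
python3 - <<'E'
from h import *
print(env.pinch_z,env.state())
for n in ("scene","side","wrist"):
    p=snapshot(n); save(p,n+"0"); print(n,p["t"],p["R"].round(3).tolist(),p["fx"])
E
```

```text
pics
0.0187 {'clock': 0.0, 'joints': array([-1.10280361e-01,  3.78102833e-01,  7.96418805e-02,  1.27444853e+00,
        7.52626522e-06,  1.46050419e+00]), 'qvel': array([-0.00112627, -0.00164432,  0.00186147,  0.000599  , -0.00095502,
        0.00150115]), 'tau': array([ 5.03441061e-04, -4.63600910e+01,  2.69876987e+01,  2.07655923e-02,
       -6.74222474e-05, -6.15417605e-06]), 'ee_pos': array([5.74328628e-01, 9.40450886e-05, 2.30344407e-01]), 'tool_rot': array([-8.27155988e-04,  7.07102226e-01,  7.07110547e-01, -6.57407587e-04]), 'contact_force': array([ 0.13790016, -0.92273888,  0.42403977]), 'wrist_torque': array([0.01049146, 0.0553573 , 0.00795711]), 'finger_gap': 0.08548928883727715}
scene [-0.05324096 -0.41555312  1.50170951] [[-0.016, 1.0, 0.002], [0.862, 0.015, -0.508], [-0.507, -0.006, -0.862]] 381.3017777182653
side [0.52045483 0.16214455 1.23581343] [[-0.953, -0.304, 0.017], [-0.213, 0.624, -0.752], [0.218, -0.72, -0.659]] 400.08315799700637
wrist [-0.57656025 -0.03338527  0.37783501] [[1.0, -0.001, 0.0], [-0.001, -0.964, 0.266], [0.0, -0.266, -0.964]] 352.2019128441551
```

View pics/scene0.png

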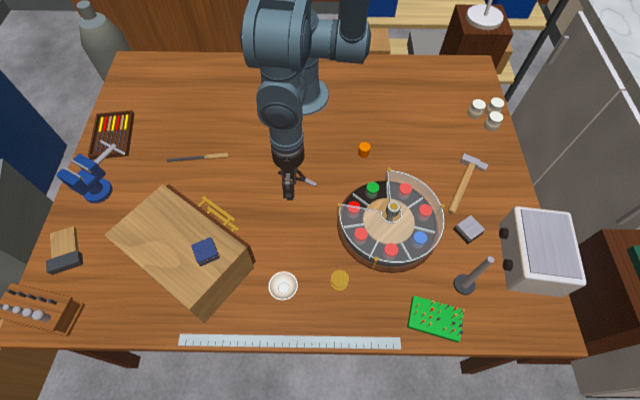

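View pics/side0.png

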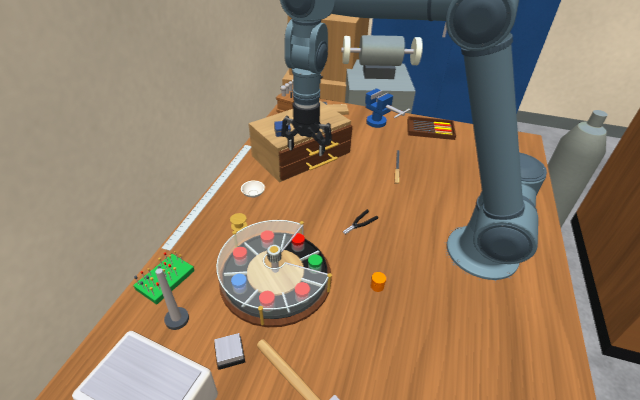

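View pics/wrist0.png

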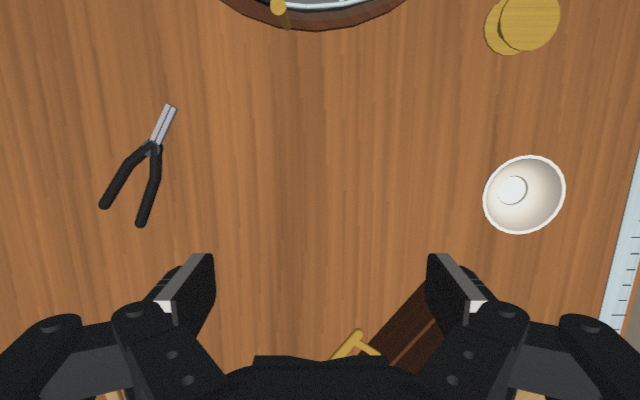

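The scene view shows the cabinet at lower left, about (180,250), with its handle bars near (218,213). The tray is at (392,218) with 5 red lids at (405,188), (426,210), (391,249), (361,234) and (354,207). Blue is at (420,238) and green at (372,187). The orange look-alike stands on the bench at (364,149).

```bash
cat > loc.py <<'E'
from h import *
for n in ("scene","side"):
    p=snapshot(n)
    for q in ("knob","tray_axis","tray_opening","pockets","cabinet_drawer0_handle","cabinet","drawer_floor","red_jar1","blue_jar","green_jar"):
        for r in pinpoint(q,p)[:6]:
            u,v=r["xy"]; zs={"knob":.12,"tray_axis":.024,"tray_opening":.024,"pockets":.024,"cabinet_drawer0_handle":.112,"cabinet":0,"drawer_floor":.09}.get(q,.024)
            print(n,q,round(r["conf"],2),np.round(r["xy"],1),wz(p,u,v,zs).round(3))
    o=-p["R"].T@p["t"]; print(o)
p=snapshot("scene")
save(p,"cab",(90,170,270,330),4); save(p,"tray",(325,155,460,280),4)
E
python3 loc.py
```

```text
scene knob 0.91 [389.2 206.5] [0.57  0.276 0.12 ]
scene knob 0.68 [220.7 205.6] [ 0.576 -0.213  0.12 ]
scene tray_opening 0.79 [365.8 193.7] [0.469 0.225 0.024]
scene pockets 0.79 [384.3 220. ] [0.564 0.278 0.024]
scene cabinet_drawer0_handle 0.68 [220.4 208.2] [ 0.58  -0.215  0.112]
scene cabinet 0.89 [191.4 260. ] [ 0.698 -0.31  -0.   ]
scene cabinet 0.61 [338.5 284.1] [0.765 0.133 0.   ]
scene cabinet 0.31 [465.1 230.1] [0.584 0.535 0.   ]
scene red_jar1 0.42 [349.8 213.4] [0.543 0.17  0.024]
scene red_jar1 0.38 [460.7 188.1] [0.442 0.538 0.024]
scene green_jar 0.52 [371.8 194.1] [0.47  0.244 0.024]
scene green_jar 0.5 [360.5 153.5] [0.305 0.215 0.024]
[1.11925765 0.06896346 1.08312362]
side knob 0.66 [271.2 252.5] [0.569 0.307 0.12 ]
side tray_axis 0.47 [314.8 267.5] [0.466 0.244 0.024]
side pockets 0.98 [272.3 272.2] [0.575 0.298 0.024]
side cabinet_drawer0_handle 0.8 [323.  147.6] [ 0.584 -0.222  0.112]
side cabinet 0.6 [302.  154.6] [ 0.694 -0.306  0.   ]
side drawer_floor 0.59 [302.6 135.1] [ 0.692 -0.31   0.09 ]
side red_jar1 0.72 [298.1 245. ] [0.54  0.178 0.024]
side red_jar1 0.63 [251.4 194.5] [0.77  0.009 0.024]
side green_jar 0.57 [315.5 268.7] [0.463 0.248 0.024]
side green_jar 0.49 [375.9 287.8] [0.286 0.258 0.024]
[0.26110508 0.94624139 0.92782018]
```

View pics/cab.png

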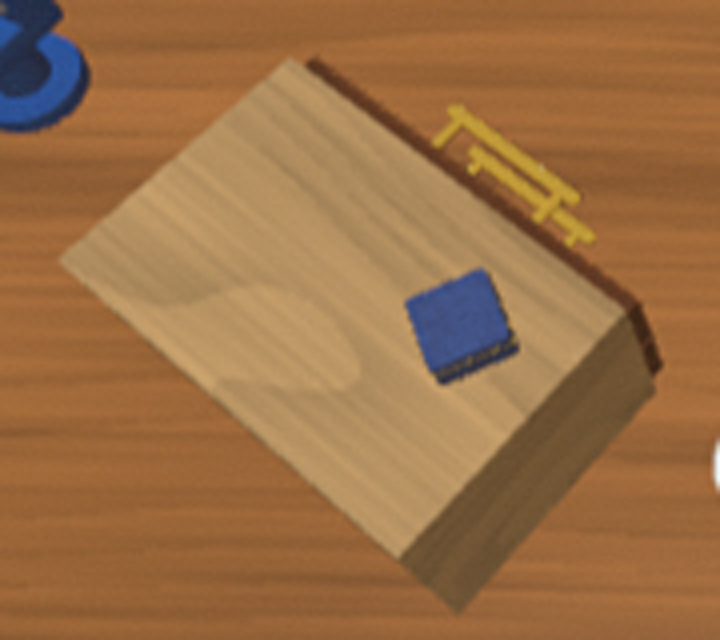

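View pics/tray.png

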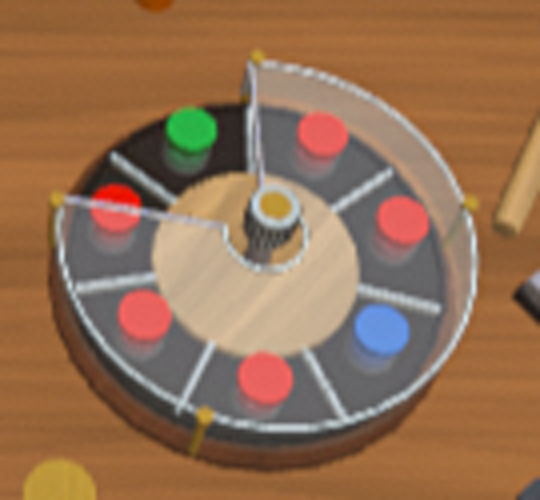

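```bash
cat > loc2.py <<'E'
from h import *
p=snapshot("scene")
def c(o,xy): return np.array(o)+np.array(xy)/4.
co=[wz(p,*c((90,170),q),.15) for q in ((290,60),(62,262),(400,558),(628,312))]
for q in co: print(q.round(3))
print("sides",[np.linalg.norm(co[i]-co[(i+1)%4]).round(3) for i in range(4)])
ctr=np.mean(co,0); d=(co[0]+co[3]-co[1]-co[2])[:2]; e=(co[0]-co[3])[:2]
print("cab ctr",ctr, "front dir",np.degrees(np.arctan2(d[1],d[0])),"y dir",np.degrees(np.arctan2(e[1],e[0])))
o=(325,155)
k=wz(p,*c(o,(274,205)),.12);print("knob",k)
for q in ((57,200),(250,62),(225,228),(262,187)):
    a=wz(p,*c(o,q),.079)-k; print("edge",np.hypot(*a[:2]).round(3),np.degrees(np.arctan2(a[1],a[0])).round(1))
for n,q in (("green",(190,130)),("r1",(117,208)),("r2",(144,316)),("r3",(265,378)),("blue",(382,330)),("r4",(402,221)),("r5",(322,134))):
    a=wz(p,*c(o,q),.064); b=a-k; print(n,a.round(3),np.hypot(*b[:2]).round(3),np.degrees(np.arctan2(b[1],b[0])).round(1))
for q in ((598,240),(470,158)): pass
hs=[wz(p,*c((90,170),q),.112) for q in ((455,110),(575,197))]; print("handle ends",hs, np.mean(hs,0))
E
python3 loc2.py
```

```text
[ 0.527 -0.383  0.15 ]
[ 0.69  -0.501  0.15 ]
[ 0.883 -0.238  0.15 ]
[ 0.72  -0.116  0.15 ]
sides [np.float64(0.201), np.float64(0.327), np.float64(0.203), np.float64(0.329)]
cab ctr [ 0.70498706 -0.30938499  0.15      ] front dir 143.83005105555898 y dir -125.96356276885955
knob [0.56926094 0.28894243 0.12      ]
edge 0.157 -99.2
edge 0.155 179.4
edge 0.029 -95.7
edge 0.039 177.6
green [0.47  0.241 0.064] 0.11 -154.3
r1 [0.542 0.181 0.064] 0.111 -104.2
r2 [0.633 0.198 0.064] 0.111 -55.1
r3 [0.681 0.283 0.064] 0.112 -3.2
blue [0.641 0.372 0.064] 0.11 48.9
r4 [0.55  0.398 0.064] 0.111 100.1
r5 [0.472 0.345 0.064] 0.112 149.9
handle ends [array([ 0.54430212, -0.26945189,  0.112     ]), array([ 0.61536211, -0.17149715,  0.112     ])] [ 0.57983211 -0.22047452  0.112     ]
```

```bash
cat >> h.py <<'E'
from scipy.spatial.transform import Rotation as Ro
def Q(th):
    s,c=np.sin(th),np.cos(th)
    R=np.array([[-s,c,0],[c,s,0],[0,0,-1.]]) # columns x=(-s,c,0), y=(c,s,0), z down
    q=Ro.from_matrix(R).as_quat(); return np.array([q[3],q[0],q[1],q[2]])
def best(pos,th,cands=(0,np.pi,-np.pi)):
    """yaw (mod pi) whose joint solution has last joint nearest present"""
    b=None; j0=env.state()["joints"]
    for k in cands:
        j=env.ik(pos,Q(th+k))
        if j is not None:
            s=np.abs(j-j0).max()+ (5 if abs(j[5])>3.0 else 0)
            if b is None or s<b[0]: b=(s,th+k,j)
    return b
def go(pos,th):
    b=best(pos,th); env.movep(pos,Q(b[1])); return b[1]
def st(m=""):
    s=env.state(); print(m,"t=%.1f"%s["clock"],s["ee_pos"].round(4),"F",s["contact_force"].round(1),"gap %.4f"%s["finger_gap"],"j6 %.2f"%s["joints"][5])
D=np.radians(144); d=np.array([np.cos(D),np.sin(D),0]); yv=np.array([-np.sin(D),np.cos(D),0])*-1 # cabinet +y
K=np.array([.5693,.2889,0]); OP=np.radians(-139.9)
E
python3 - <<'E'
from h import *
H=np.array([.580,-.2205,0])
hand.set_gripper(.034); st()
go(H+[0,0,.20],D); st("above")
p=snapshot("wrist"); save(p,"w1"); q=snapshot("scene"); save(q,"s1",(90,150,290,310),3)
for z in (.112,): print(px(p,H+[0,0,z]))
for r in pinpoint("cabinet_drawer0_handle",p)[:2]: print(r, wz(p,*r["xy"],.112))
E
```

```text
t=1.9 [0.575  0.     0.2313] F [0.4 0.  0.3] gap 0.0340 j6 1.46
above t=2.8 [ 0.5801 -0.2194  0.2002] F [ 0.5 -0.1 -0.9] gap 0.0345 j6 1.73
[318.6143003  207.40125602]
{'xy': [317.4, 206.3], 'conf': 0.88} [ 0.57979011 -0.21937474  0.112     ]
```

View pics/w1.png

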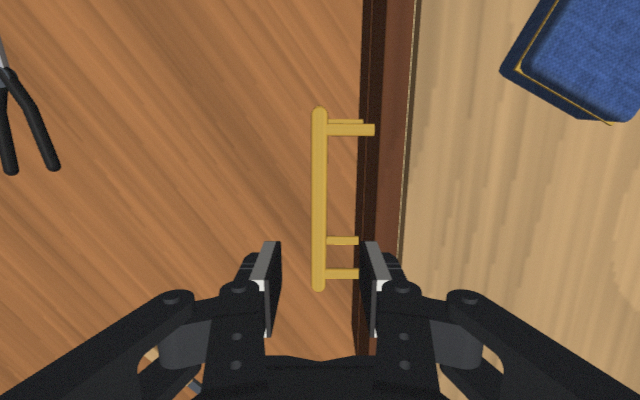

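The wrist view shows the upper bar vertical at column 318, midway between the pads (268 and 372), with clearance to the face. I'll descend and grip.

```bash
python3 - <<'E'
from h import *
H=np.array([.580,-.2200,0])
hand.set_gripper(.030)
env.move_linear(H+[0,0,.096]); st("down")
hand.set_gripper(0.0); st("gripped")
s=env.state()["ee_pos"]
env.move_linear(s+d*.149,rate=.1); st("pulled")
env.move_linear(env.state()["ee_pos"]+d*.004,rate=.03); st("stop")
env.pause(.3)
p=snapshot("scene"); save(p,"s2",(90,150,290,310),3)
E
```

```text
down t=4.0 [ 0.5787 -0.2194  0.0958] F [-4.6  1.6  3.5] gap 0.0302 j6 1.73
gripped t=4.3 [ 0.579  -0.2192  0.096 ] F [-4.8  2.3  4.3] gap 0.0091 j6 1.73
pulled t=6.0 [ 0.4588 -0.1307  0.096 ] F [ 2.1  4.4 -0.4] gap 0.0086 j6 1.79
stop t=6.3 [ 0.4586 -0.1305  0.0962] F [  8.2  -3.1 -11.2] gap 0.0086 j6 1.79
```

View pics/s2.png

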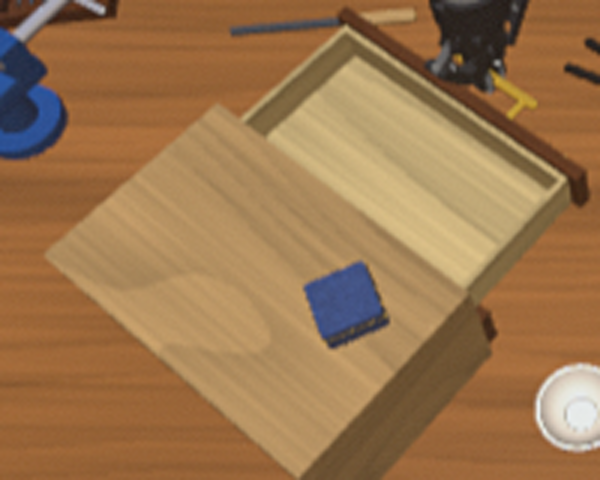

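The drawer is out to its stop, with the interior clear in front of the cabinet. I'll release, measure the drawer, and go to the knob.

```bash
python3 - <<'E'
from h import *
hand.set_gripper(.030)
env.move_linear(env.state()["ee_pos"]+[0,0,.12],rate=.3); st("up")
# pre-knob pose candidates
print(go(np.array([K[0],K[1],.20]),np.radians(20))); st("knob above")
p=snapshot("scene"); save(p,"s3",(90,150,290,310),3); save(p,"t3",(325,145,465,280),4)
# interior points from crop
for n,q in (("floor near front-left",(360,60)),("floor mid",(400,150)),("floor right",(520,200)),("floor",(330,120)),("rim",(350,25)),("panel top",(450,85)),("panel r",(575,180)),("side",(560,185))):
    u,v=90+q[0]/3,150+q[1]/3; X=w(p,u,v); print(n,X.round(4))
E
```

```text
up t=7.5 [ 0.4554 -0.1287  0.2169] F [-0.1  1.2 -0.7] gap 0.0300 j6 1.79
0.3490658503988659
knob above t=9.1 [0.5695 0.2876 0.2   ] F [-0.3 -0.7 -0.7] gap 0.0299 j6 1.59
floor near front-left [ 0.4277 -0.275   0.0871]
floor mid [ 0.536  -0.2181  0.0847]
floor right [ 0.592  -0.0915  0.0864]
floor [ 0.5029 -0.2941  0.087 ]
rim [ 0.4176 -0.2755  0.1351]
panel top [ 0.4918 -0.1635  0.1382]
panel r [ 0.5931 -0.0339  0.1308]
side [ 0.5928 -0.0491  0.1198]
```

View pics/s3.png

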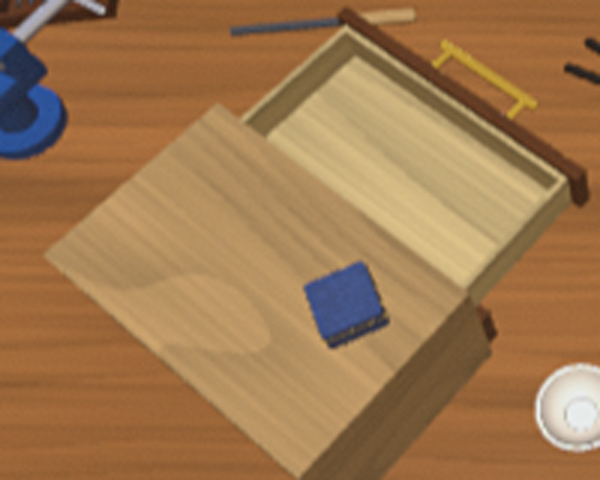

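View pics/t3.png

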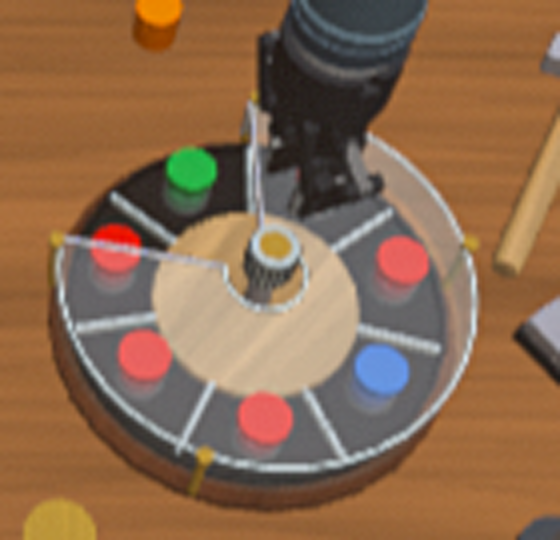

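```bash
cat >> h.py <<'E'
GY=np.radians(130.1)  # jar grasp yaw: jaws tangential, j6 about -0.4
def redlids(p,z=.064,minarea=60,col="red",show=None):
    f=p["frame"]; h=cv2.cvtColor(f,cv2.COLOR_RGB2HSV)
    if col=="red": m=((h[...,0]<5)|(h[...,0]>174))&(h[...,1]>120)&(h[...,2]>110)
    elif col=="blue": m=(abs(h[...,0].astype(int)-108)<8)&(h[...,1]>120)&(h[...,2]>110)
    else: m=(abs(h[...,0].astype(int)-62)<10)&(h[...,1]>120)&(h[...,2]>80)
    n,l,s,c=cv2.connectedComponentsWithStats(m.astype(np.uint8))
    out=[]
    for i in range(1,n):
        if s[i,4]<minarea: continue
        X=wz(p,*c[i],z); b=X-K; out.append((X.round(4),round(np.hypot(b[0],b[1]),3),round(float(np.degrees(np.arctan2(b[1],b[0]))),1),int(s[i,4]),c[i].round(0)))
    return out
def turn(delta_deg,end=GY,zk=.086):
    de=np.radians(delta_deg); th0=end-de
    hand.set_gripper(.062)
    s=env.state()["ee_pos"]
    env.movep([K[0],K[1],.165],Q(th0)); 
    env.move_linear([K[0],K[1],zk],rate=.15); st("at knob")
    hand.set_gripper(0); st("held")
    j=env.state()["joints"].copy(); j[5]-=de; env.move_joints(j); st("turned")
    hand.set_gripper(.062)
    env.move_linear([K[0],K[1],.165],rate=.25); st("off")
E
python3 - <<'E'
from h import *
p=snapshot("scene")
a=wz(p,90+350/3,150+28/3,.129); b=wz(p,90+563/3,150+183/3,.129); print(a,b,np.linalg.norm(a-b))
e=a-b; print(np.degrees(np.arctan2(e[1],e[0])))
print("floor centre",(a+b)/2-d*.0875)
print("from handle",np.array([.4586,-.1305,0])-d*(.035+.0875+.010))
for r in redlids(p,minarea=20): print(r)
turn(-35.7)
O=K+.111*np.array([np.cos(OP),np.sin(OP),0])
env.movep([O[0],O[1],.19],Q(GY)); st("at opening")
p=snapshot("wrist"); save(p,"w4"); 
for r in redlids(p,minarea=200): print(r)
E
```

```text
[ 0.41687622 -0.27712574  0.129     ] [ 0.59558758 -0.04528299  0.129     ] 0.2927265094919445
-127.62611534605016
floor centre [ 0.57702089 -0.21263558  0.129     ]
from handle [ 0.56579475 -0.20838155  0.        ]
(array([ 0.2143, -0.6412,  0.064 ]), np.float64(0.996), -110.9, 46, array([117., 122.]))
(array([ 0.2196, -0.6836,  0.064 ]), np.float64(1.033), -109.8, 49, array([105., 123.]))
(array([0.5291, 0.1802, 0.064 ]), np.float64(0.116), -110.3, 50, array([354., 203.]))
(array([0.5475, 0.3977, 0.064 ]), np.float64(0.111), 101.3, 121, array([425., 210.]))
(array([0.5513, 0.1773, 0.064 ]), np.float64(0.113), -99.2, 50, array([353., 210.]))
(array([0.6313, 0.1969, 0.064 ]), np.float64(0.111), -56.0, 131, array([361., 233.]))
(array([0.68  , 0.2815, 0.064 ]), np.float64(0.111), -3.8, 136, array([391., 249.]))
at knob t=12.4 [0.5697 0.2891 0.0867] F [-0.1 -0.4  0.4] gap 0.0622 j6 -0.95
held t=12.8 [0.5667 0.2904 0.0878] F [-10.4   2.7   7.3] gap 0.0343 j6 -0.95
turned t=13.5 [0.5657 0.2911 0.0879] F [-5.1  3.5 -1.9] gap 0.0347 j6 -0.33
off t=14.3 [0.5704 0.2891 0.1665] F [-1.  -1.1 -0.4] gap 0.0619 j6 -0.33
at opening t=14.8 [0.4833 0.2168 0.189 ] F [ 0.2 -0.5  0.3] gap 0.0623 j6 -0.40
(array([0.4819, 0.2195, 0.064 ]), np.float64(0.112), -141.6, 1967, array([325., 188.]))
(array([0.5696, 0.178 , 0.064 ]), np.float64(0.111), -89.8, 1018, array([217., 237.]))
(array([0.5503, 0.1848, 0.064 ]), np.float64(0.106), -100.4, 208, array([237., 225.]))
```

View pics/w4.png

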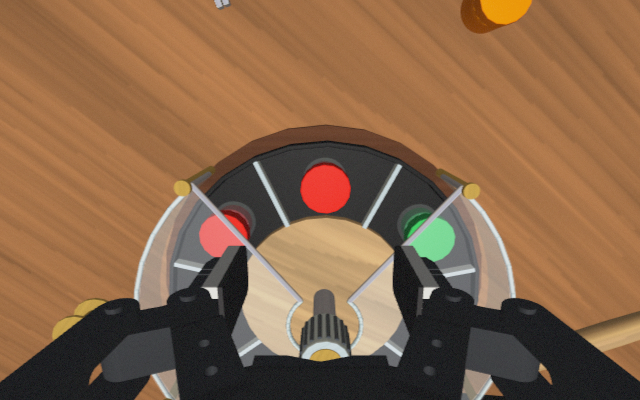

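The wrist view shows a red jar centred in the opening at (325,188), a second red one under the cover at left (223,237), and green at right (430,240). The only confusable object is the orange one at (500,5), outside the tray. I'll pick the centred red jar.

```bash
cat >> h.py <<'E'
K=np.array([.5670,.2900,0])
FC=np.array([.571,-.2105,0])
def pick(xy,zt=.031):
    hand.set_gripper(.066)
    env.move_linear([xy[0],xy[1],zt],rate=.2); st("at jar")
    hand.set_gripper(.0); st("gripped")
    env.move_linear([xy[0],xy[1],.19],rate=.25); st("lifted")
def place(y,x=-.018,zp=.096):
    P=FC-d*x+yv*y
    b=best(P+[0,0,.20],D); env.movep(P+[0,0,.20],Q(b[1])); 
    env.move_linear(P+[0,0,zp],rate=.2); st("down")
    hand.set_gripper(.060); 
    env.move_linear(P+[0,0,.20],rate=.3); st("released")
E
python3 - <<'E'
from h import *
pick((.482,.219))
place(-.11)
p=snapshot("scene"); save(p,"s5",(90,130,290,310),3)
p=snapshot("wrist"); save(p,"w5"); 
E
```

```text
at jar t=16.0 [0.483  0.2194 0.0319] F [0.4 1.  0.7] gap 0.0658 j6 -0.39
gripped t=16.4 [0.4834 0.2195 0.0326] F [ 0.3 -0.4  6. ] gap 0.0384 j6 -0.39
lifted t=17.2 [0.4813 0.2188 0.189 ] F [-0.5 -0.5 -0.3] gap 0.0387 j6 -0.39
down t=19.7 [ 0.492  -0.2882  0.0959] F [ 0.3  0.2 -0.8] gap 0.0386 j6 -1.58
released t=20.5 [ 0.4926 -0.2895  0.2014] F [ 0.1 -0.3 -0.2] gap 0.0605 j6 -1.58
```

View pics/w5.png

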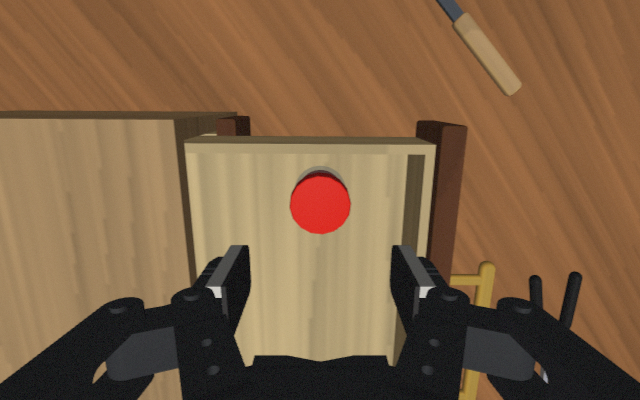

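View pics/s5.png

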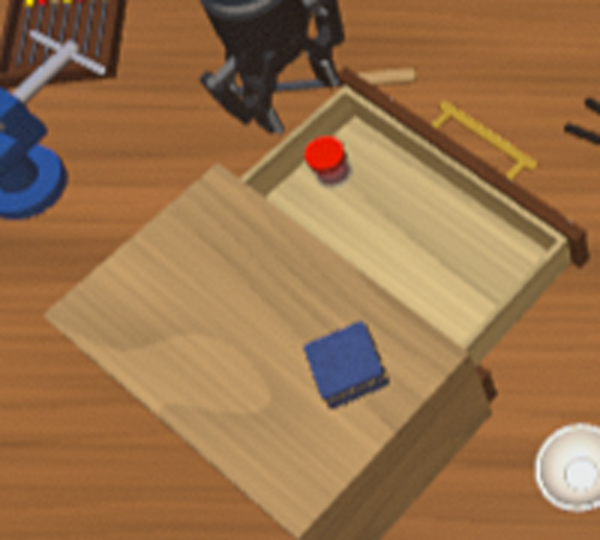

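Jar 1 stands upright in the drawer, its lid at (325,155) in the crop. Next is the second red jar.

```bash
cat >> h.py <<'E'
def tray_red():
    p=snapshot("scene"); L=[r for r in redlids(p,minarea=40) if .08<r[1]<.14]
    for r in L: print("  tray red",r[0],r[1],r[2],r[3])
    return p,L
def cycle(y,tag):
    p,L=tray_red(); save(p,"c"+tag,(90,130,470,310),2)
    # smallest clockwise turn
    de=min(((r[2]-np.degrees(OP))%360) for r in L)
    if de>330: de-=360
    print("turn",-de)
    if abs(de)>6: turn(-de)
    O=K+.111*np.array([np.cos(OP),np.sin(OP),0])
    env.movep([O[0],O[1],.19],Q(GY))
    p=snapshot("wrist"); save(p,"w"+tag)
    L=[r for r in redlids(p,minarea=800) if np.hypot(*(r[0]-O)[:2])<.02]
    print(L)
    if len(L)!=1: print("NO PICK"); return
    X=L[0][0]; pick(X[:2]); g=env.state()["finger_gap"]
    if not .035<g<.043: print("BAD GRIP"); return
    place(y)
    p=snapshot("wrist"); save(p,"p"+tag)
E
python3 - <<'E'
from h import *
cycle(-.055,"j2"); print(env.state()["clock"])
E
```

```text
tray red [0.5214 0.3913 0.064 ] 0.111 114.2 113
  tray red [0.566 0.178 0.064] 0.112 -90.5 119
  tray red [0.615  0.3903 0.064 ] 0.111 64.4 128
  tray red [0.6556 0.2192 0.064 ] 0.113 -38.6 135
turn -49.400000000000006
at knob t=23.7 [0.5676 0.2898 0.0867] F [-0.2  0.3  0. ] gap 0.0621 j6 -1.19
held t=24.0 [0.5672 0.2904 0.0878] F [-3.   0.6  5.2] gap 0.0347 j6 -1.19
turned t=24.9 [0.5658 0.291  0.0878] F [-4.8  3.1 -0.6] gap 0.0345 j6 -0.33
off t=25.7 [0.5681 0.2903 0.1665] F [ 0.6 -0.6  0.1] gap 0.0623 j6 -0.33
[(array([0.4831, 0.2226, 0.064 ]), np.float64(0.108), -141.2, 1949, array([324., 193.]))]
at jar t=27.4 [0.484  0.2229 0.0319] F [0.6 0.7 0.3] gap 0.0658 j6 -0.39
gripped t=27.8 [0.4845 0.2231 0.0326] F [-0.  -0.1  6.5] gap 0.0387 j6 -0.39
lifted t=28.6 [0.4824 0.2224 0.1889] F [-0.  -0.2 -1.1] gap 0.0388 j6 -0.39
down t=31.0 [ 0.5243 -0.2436  0.096 ] F [-0.2 -0.3 -0.9] gap 0.0391 j6 -1.49
released t=31.8 [ 0.5249 -0.245   0.2014] F [ 0.1 -0.2 -0.4] gap 0.0598 j6 -1.49
31.8667
```

View pics/wj2.png

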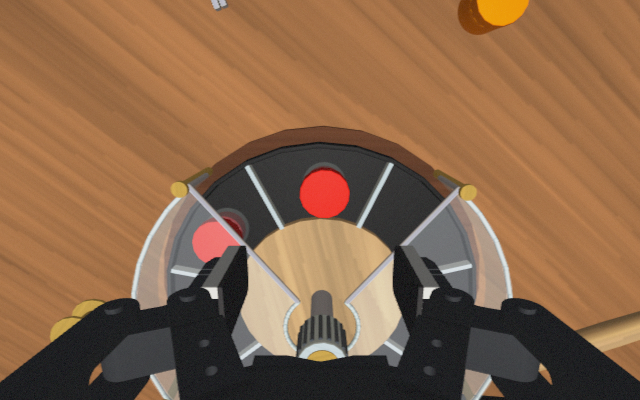

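View pics/pj2.png

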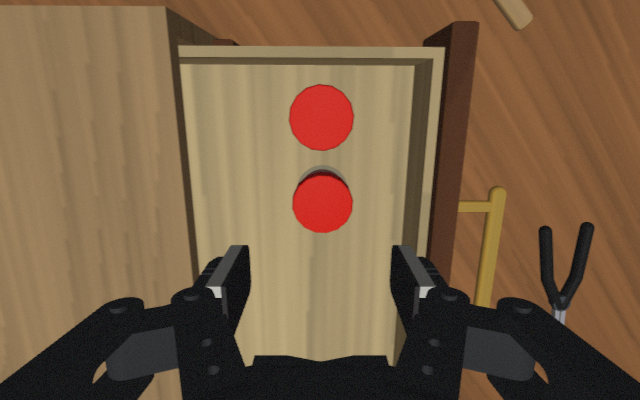

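Two jars now stand in the drawer in line, lids at (321,117) and (322,203). Third next.

```bash
python3 - <<'E'
from h import *
cycle(0,"j3"); print(env.state()["clock"])
E
```

```text
tray red [0.5723 0.1783 0.064 ] 0.112 -87.3 123
  tray red [0.6155 0.3919 0.064 ] 0.113 64.6 129
  tray red [0.6761 0.3198 0.064 ] 0.113 15.3 139
turn -52.60000000000001
at knob t=34.8 [0.5676 0.2898 0.0867] F [0.9 0.7 0.5] gap 0.0620 j6 -1.24
held t=35.1 [0.5673 0.2903 0.0878] F [-3.1 -0.8  7.1] gap 0.0347 j6 -1.24
turned t=36.0 [0.5658 0.291  0.0878] F [-4.6  2.8  1. ] gap 0.0349 j6 -0.33
off t=36.8 [0.5681 0.2903 0.1665] F [-0.7 -0.4 -0. ] gap 0.0621 j6 -0.33
[(array([0.4834, 0.2226, 0.064 ]), np.float64(0.107), -141.1, 1941, array([324., 194.]))]
at jar t=38.6 [0.4843 0.2229 0.0319] F [0.5 0.6 0.6] gap 0.0655 j6 -0.39
gripped t=38.9 [0.4848 0.2231 0.0326] F [-0.2 -0.7  7.2] gap 0.0383 j6 -0.39
lifted t=39.7 [0.4827 0.2224 0.1889] F [-0.1  0.3 -1.6] gap 0.0385 j6 -0.39
down t=42.0 [ 0.5565 -0.199   0.096 ] F [-0.1 -0.9 -0.5] gap 0.0383 j6 -1.39
released t=42.8 [ 0.5573 -0.2004  0.2015] F [-0.4  2.1 -0.5] gap 0.0599 j6 -1.39
42.8583
```

View pics/cj2.png

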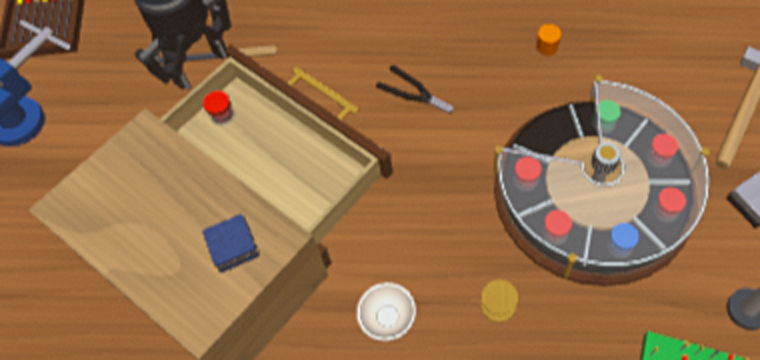

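View pics/pj3.png

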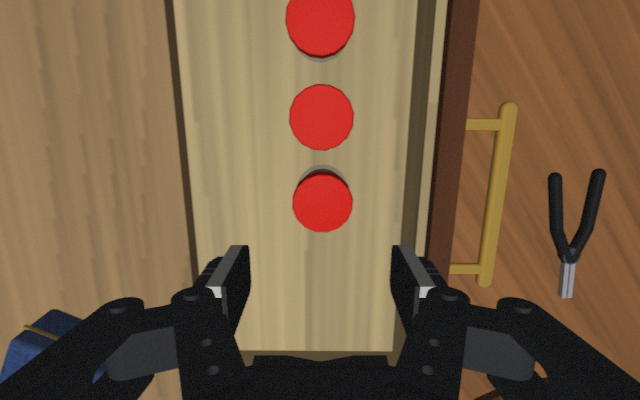

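Three jars are in a row. Fourth next, which passes the blue jar through the opening.

```bash
python3 - <<'E'
from h import *
cycle(.055,"j4"); print(env.state()["clock"])
E
```

```text
tray red [0.6596 0.2225 0.064 ] 0.115 -36.1 133
  tray red [0.6799 0.3145 0.064 ] 0.116 12.3 144
turn -103.80000000000001
at knob t=45.6 [0.5676 0.2897 0.0867] F [-0.5  0.   0. ] gap 0.0621 j6 -2.14
held t=46.0 [0.5688 0.2911 0.088 ] F [1.2 1.8 6.1] gap 0.0349 j6 -2.14
turned t=47.5 [0.5657 0.2909 0.088 ] F [-7.   1.   5.2] gap 0.0346 j6 -0.33
off t=48.4 [0.568  0.2903 0.1664] F [-0.2 -0.2 -0.2] gap 0.0618 j6 -0.33
[]
NO PICK
48.9583
```

View pics/cj4.png

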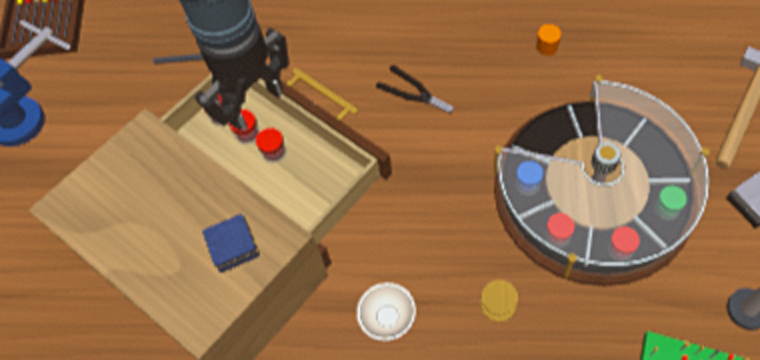

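View pics/wj4.png

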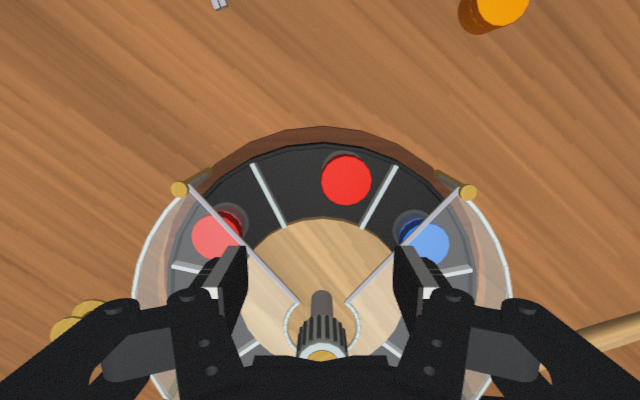

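The red jar sits off-centre in its pocket at (346,180), close to a divider, so my centring check refused the pick. I'll turn the tray a little to square it up first.

```bash
python3 - <<'E'
from h import *
p=snapshot("wrist")
for r in redlids(p,minarea=800): print(r)
L=[r for r in redlids(p,minarea=800) if abs(r[2]+140)<25]
a=L[0][2]; de=np.degrees(OP)-a; print("turn",de)
turn(de)
O=K+.111*np.array([np.cos(OP),np.sin(OP),0])
env.movep([O[0],O[1],.19],Q(GY)); p=snapshot("wrist"); save(p,"wj4b")
for r in redlids(p,minarea=800): print(r)
E
```

```text
(array([0.464 , 0.2285, 0.064 ]), np.float64(0.12), -149.2, 2009, array([346., 179.]))
(array([0.571 , 0.1765, 0.064 ]), np.float64(0.114), -88.0, 1259, array([211., 237.]))
turn 9.299999999999983
at knob t=50.4 [0.5673 0.2899 0.0872] F [-0.1  1.   0.9] gap 0.0622 j6 -0.16
held t=50.8 [0.5671 0.2922 0.0883] F [-3.2  2.9  5.4] gap 0.0346 j6 -0.16
turned t=51.1 [0.5671 0.2922 0.0883] F [-0.1 -0.4 -2.8] gap 0.0346 j6 -0.32
off t=51.9 [0.5679 0.2904 0.1665] F [ 0.8 -0.2 -0.2] gap 0.0619 j6 -0.33
(array([0.4761, 0.2112, 0.064 ]), np.float64(0.12), -139.1, 2013, array([319., 177.]))
(array([0.587 , 0.1758, 0.064 ]), np.float64(0.116), -80.1, 1206, array([199., 251.]))
```

View pics/wj4b.png

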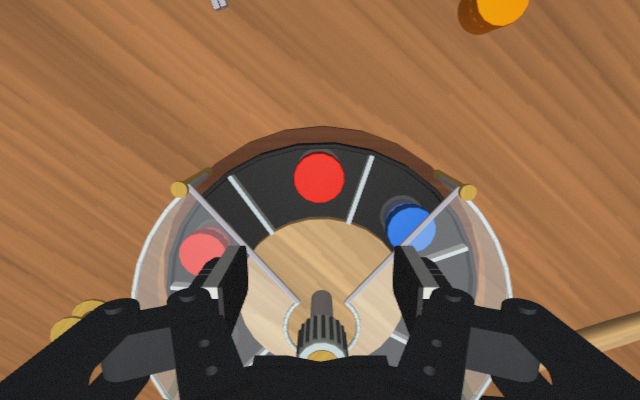

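```bash
cat >> h.py <<'E'
def pick2(xy,zt=.036,op=.056):
    env.move_linear([xy[0],xy[1],.16]); hand.set_gripper(op)
    env.move_linear([xy[0],xy[1],zt],rate=.15); st("at jar")
    hand.set_gripper(.0); st("gripped")
    env.move_linear([xy[0],xy[1],.19],rate=.2); st("lifted")
E
python3 - <<'E'
from h import *
pick2((.4765,.2110))
p=snapshot("wrist"); save(p,"wj4c")
g=env.state()["finger_gap"]
if .036<g<.043:
    place(.055,zp=.101)
    p=snapshot("wrist"); save(p,"pj4")
E
```

```text
at jar t=54.1 [0.4773 0.2113 0.0368] F [-0.3  0.2  0.3] gap 0.0560 j6 -0.40
gripped t=54.4 [0.4778 0.2114 0.0375] F [-0.7 -0.9  5.4] gap 0.0385 j6 -0.40
lifted t=55.3 [0.4757 0.2107 0.1888] F [-0.3  0.4 -0.4] gap 0.0383 j6 -0.40
down t=57.4 [ 0.5888 -0.1545  0.1012] F [ 0.5 -0.3  0.5] gap 0.0385 j6 -1.30
released t=58.2 [ 0.5898 -0.1559  0.2017] F [-0.6 -0.2 -0.6] gap 0.0604 j6 -1.30
```

View pics/pj4.png

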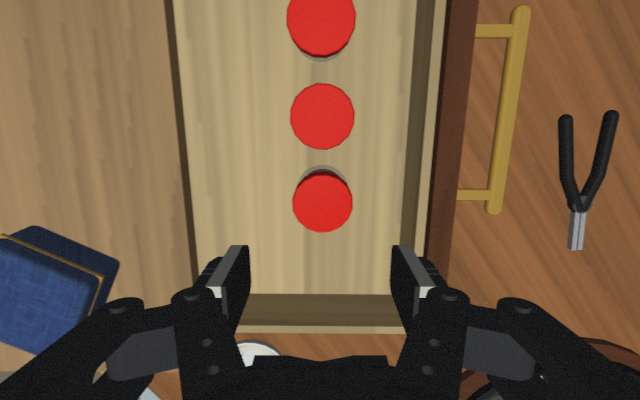

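Four are in. Fifth and last red jar.

```bash
python3 - <<'E'
from h import *
cycle(.108,"j5"); print(env.state()["clock"])
p=snapshot("scene"); save(p,"s9",(90,130,470,310),2)
for c in ("blue","green","red"):
    for r in redlids(p,col=c,minarea=40): 
        if r[1]<.14: print(c,r)
E
```

```text
tray red [0.5877 0.1759 0.064 ] 0.116 -79.7 126
turn -60.2
at knob t=60.8 [0.5676 0.2897 0.0867] F [ 0.6 -0.6  0.2] gap 0.0620 j6 -1.38
held t=61.2 [0.5676 0.2902 0.0878] F [-2.9 -1.5  6. ] gap 0.0341 j6 -1.38
turned t=62.2 [0.5657 0.2909 0.0878] F [-5.7  2.9  0.9] gap 0.0348 j6 -0.33
off t=63.0 [0.5681 0.2903 0.1665] F [-0.1 -0.2 -0.8] gap 0.0623 j6 -0.33
[(array([0.4802, 0.2205, 0.064 ]), np.float64(0.111), -141.3, 1958, array([324., 189.]))]
at jar t=64.8 [0.4812 0.2209 0.0319] F [ 0.2 -0.3  0.6] gap 0.0658 j6 -0.39
gripped t=65.1 [0.4816 0.221  0.0326] F [-0.9 -0.8  5.6] gap 0.0387 j6 -0.39
lifted t=65.9 [0.4796 0.2203 0.189 ] F [ 0.3 -0.6 -0.2] gap 0.0389 j6 -0.39
down t=67.9 [ 0.6198 -0.1115  0.0961] F [0.3 0.4 0.1] gap 0.0388 j6 -1.22
released t=68.8 [ 0.6209 -0.1129  0.2015] F [ 0.7  0.8 -0.8] gap 0.0601 j6 -1.22
68.8167
blue (array([0.5189, 0.384 , 0.064 ]), np.float64(0.106), 117.1, 103, array([420., 201.]))
green (array([0.5757, 0.1766, 0.064 ]), np.float64(0.114), -85.6, 80, array([353., 217.]))
```

View pics/s9.png

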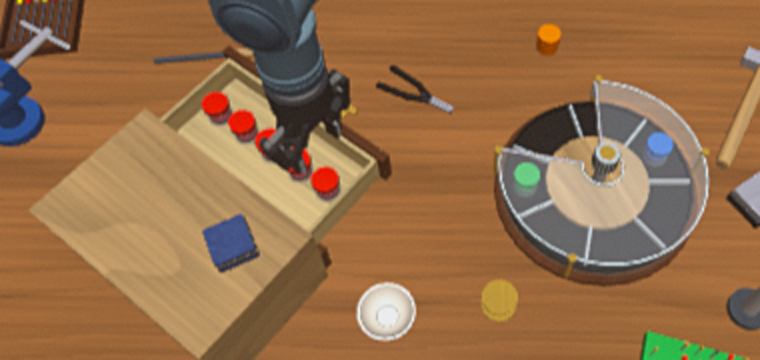

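```bash
ls pics
```

```text
cab.png
cj2.png
cj3.png
cj4.png
cj5.png
pj2.png
pj3.png
pj4.png
pj5.png
s1.png
s2.png
s3.png
s5.png
s9.png
scene0.png
side0.png
t3.png
tray.png
w1.png
w4.png
w5.png
wj2.png
wj3.png
wj4.png
wj4b.png
wj4c.png
wj5.png
wrist0.png
```

All five red jars are in the drawer. Blue is at 117° and needs +103° to face the opening.

```bash
python3 - <<'E'
from h import *
turn(103)
env.movep([.50,.05,.26],Q(GY))
p=snapshot("scene"); save(p,"s10",(90,130,470,310),2)
O=K+.111*np.array([np.cos(OP),np.sin(OP),0])
for c in ("blue","green"):
    for r in redlids(p,col=c,minarea=40): 
        if r[1]<.14: print(c,r,np.hypot(*(r[0]-O)[:2]))
print(FC)
for r in redlids(p,z=.126,minarea=40):
    e=r[0]-FC; print("drawer x %.3f y %.3f"%(-e@d,e@yv),r[3])
st()
E
```

```text
at knob t=72.0 [0.5675 0.29   0.0866] F [-0.2 -0.7  0.8] gap 0.0618 j6 1.47
held t=72.4 [0.5681 0.2904 0.0878] F [-0.7 -1.1  6.6] gap 0.0348 j6 1.47
turned t=74.0 [0.5688 0.2935 0.0879] F [ 2.3  8.5 -5.6] gap 0.0345 j6 -0.33
off t=74.8 [0.5679 0.2902 0.1665] F [-0.   0.5 -0. ] gap 0.0624 j6 -0.33
blue (array([0.4875, 0.2178, 0.064 ]), np.float64(0.107), -137.7, 115, array([365., 192.])) 0.005451697710180728
green (array([0.6759, 0.3214, 0.064 ]), np.float64(0.113), 16.1, 93, array([405., 248.])) 0.21942837966558587
[ 0.571  -0.2105  0.    ]
drawer x -0.016 y -0.491 46
drawer x 0.011 y -0.520 48
drawer x -0.010 y -0.108 136
drawer x -0.010 y -0.026 281
drawer x -0.011 y 0.055 140
drawer x -0.012 y 0.108 147
 t=75.9 [0.5   0.051 0.259] F [-0.9 -0.5  0.5] gap 0.0619 j6 -0.73
```

View pics/s10.png

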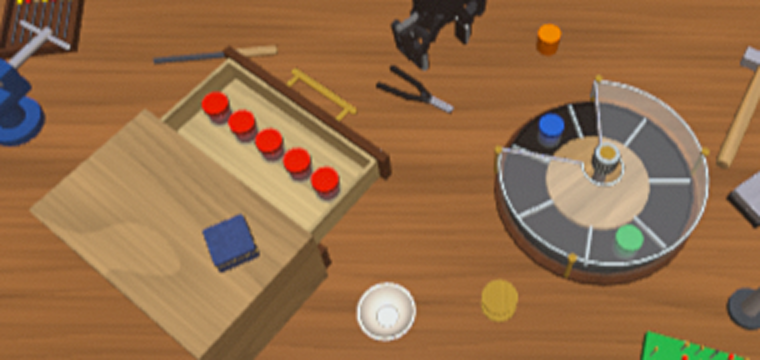

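Five red lids stand in a straight row in the drawer. Blue, at (551,127) in the crop, is within 6 mm of the opening point, and green is standing at (629,240). Now I'll shut the drawer.

```bash
python3 - <<'E'
from h import *
H=np.array([.4588,-.1310,0])
hand.set_gripper(.030)
go(H+[0,0,.22],D); env.move_linear(H+[0,0,.096],rate=.15); st("down")
hand.set_gripper(0); st("grip")
s=env.state()["ee_pos"]
env.move_linear(s-d*.1485,rate=.07); st("pushed")
env.move_linear(s-d*.1515,rate=.03); st("end"); env.pause(.4); st()
hand.set_gripper(.030)
env.move_linear(env.state()["ee_pos"]+[0,0,.12],rate=.2); st("up")
env.movep([.45,.0,.26],Q(np.radians(144)) if env.state()["joints"][5]<0 else Q(np.radians(-36)))
p=snapshot("scene"); save(p,"s11",(90,130,470,310),2)
q=snapshot("side"); save(q,"d11",(200,80,400,330),2)
st()
E
```

```text
down t=78.1 [ 0.4597 -0.1309  0.0968] F [-0.1 -0.9  0.2] gap 0.0300 j6 -1.35
grip t=78.4 [ 0.4601 -0.1315  0.0973] F [-0.9  1.9  6.1] gap 0.0089 j6 -1.35
pushed t=80.7 [ 0.5791 -0.2191  0.0973] F [-5.6 -2.6  5.4] gap 0.0085 j6 -1.41
end t=81.0 [ 0.5791 -0.219   0.0973] F [-11.6   1.3  11. ] gap 0.0091 j6 -1.41
 t=81.4 [ 0.5792 -0.2191  0.0973] F [-11.4   1.7  10.3] gap 0.0090 j6 -1.41
up t=82.4 [ 0.581  -0.2181  0.2155] F [-0.3  0.1 -0.6] gap 0.0297 j6 -1.40
 t=83.5 [ 0.4509 -0.001   0.2595] F [ 0.3 -0.7  0.4] gap 0.0302 j6 -1.08
```

View pics/s11.png

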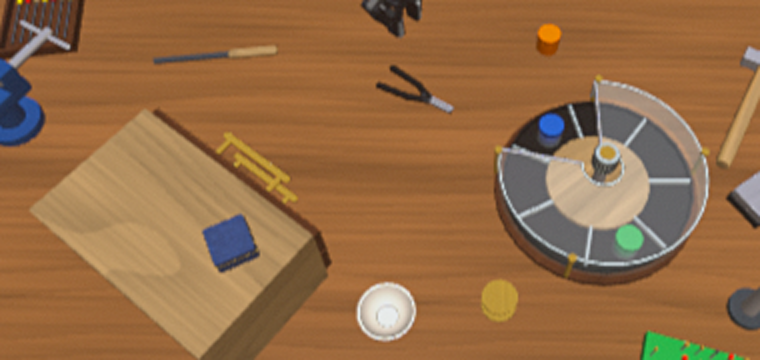

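View pics/d11.png

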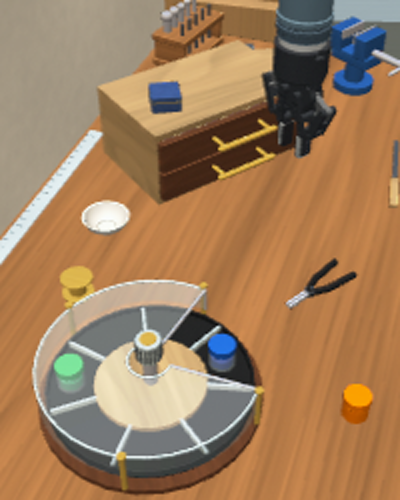

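Both handles and fronts are flush again, and the handle is back at its starting grip position (0.579, -0.219). Blue is in the opening and green stands in the tray, so I'll hand in.

```bash
python3 - <<'E'
from h import *
env.job_done(); st()
E
```

```text
the job is handed in; nothing more can be done
the job is handed in; nothing more can be done
```

The job is handed in. All five red jars are in the upper drawer, the drawer is shut, and the blue jar faces the opening. It took about 84 s of the 210 s allowed.

**What I did:** I pulled the upper drawer to its stop, then turned the tray by its knob to bring each red jar to the opening. I stood the jars in a row in the drawer, turned the blue jar to the opening, and pushed the drawer shut by its handle.

**Last checks:**
- **Red jars:** all five lids were in a straight row, standing upright, in the last picture before closing. I could not see them after the drawer was shut.
- **Drawers:** the upper handle ended at the position where I first gripped it, within about 0.3 mm. Both drawer fronts looked flush.
- **Blue and green jars:** blue was about 5 mm from the opening point and green was standing in the tray.
- **Other things on the bench:** the ones in view looked where they were at the start; I did not measure them. The orange look-alike was left alone.

**One check failed on the way:** the fourth jar sat about 9° and 9 mm off-centre in its pocket, so my script refused the pick. I turned the tray 9° to square it up, then picked it without trouble.

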